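Lever up the counter flap and hold it

TASK

The heavy lift-up flap of the new serving counter lies shut on its bearers with no room for fingers, and a flat pry bar is already set with its toe under the flap's free edge and its heel on an offcut. Press the raised long end of the bar down with the fingertips, smoothly, until the flap's free edge has come up by at least 20 mm, and finish holding the bar pressed there so that a packer can be slipped in: the program ends while still pressing. Do not touch the flap, the counter or the offcut, do not lift or drag the bar off its place, do not jerk the flap or let it drop, and leave the things lying about where they are.

Things in the scene. Friction and masses are not known exactly. Their poses are not given: they have to be found in the camera images.
- counter: the fixed counter section lying on the bench: white-topped worktop 500 mm wide and 38 mm thick on 44 mm high white bearers. Origin: bench level, straight below the middle of the flap's free edge. Its y axis runs from the free edge across the flap to the hinges (450 mm away) and the fixed worktop beyond; x runs along the free edge; z up
- flap: the counter flap, a white-topped timber-cored slab 500 x 450 x 38 mm, 5 to 8 kg, hinged by two brass hinges to the fixed worktop along the edge far from the bar. Origin: middle of the free edge, at the top surface; y runs to the hinges. Shut, its top is 82 mm and its underside 44 mm above the bench. Only its weight keeps it shut, and it falls shut when let go
- flap_edge (a point): middle of the flap's free edge, at its top surface; 82 mm above the bench when shut, rising as the flap is levered up
- offcut: the fulcrum: a loose white-topped piece of worktop 110 x 90 x 38 mm flat on the bench just outside the free edge. Origin: centre of its underside
- bar: loose flat steel pry bar, 46 mm wide, 6 mm thick, 0.8 kg, lying across the offcut. Origin: underside of its heel bend, the pivot, resting on the offcut. Its y axis points along the toe (75 mm long, its tip 22 mm under the flap), x across its width. Away from the flap the straight shank rises 22 degrees for 315 mm and ends in a split claw, 35 mm long, turned up 28 degrees more
- bar_heel (a point): the bar's origin: middle of the underside of the heel bend, about 38 mm above the bench. Pressing the long end swings the bar about this point; after 22 degrees the shank lies flat on the offcut and the flap's edge is some 27 mm up
- bar_press (a point): on the upper face of the shank, mid-width, 280 mm from the heel and 35 mm short of the claw: the long end, a good place to press; about 150 mm above the bench at the start. The flap's edge rises about 1 mm for each 3.7 mm this point goes down; it takes 3 to 10 N
- sander: bystander: yellow and black random orbit sander, 125 mm across, 145 mm tall, standing on the bench. Origin: centre of its underside
- tin: bystander: closed filler tin, 74 mm across, 88 mm tall. Origin: centre of its underside
- sanding_block: bystander: cork sanding block 115 x 62 x 33 mm. Origin: centre of its underside
Not all that is in view belongs to the job. Of the things like the offcut, leave any that is pink or turquoise; of the rest the larger one is meant.

How it is judged:
By the outcome, as a careful person would: the job done as asked, in the order asked, and still so for the second after the job is handed in, while the arm keeps its last pose, push and grip.
It also fails if it takes over 40 s, if anything falls off the work surface, if the arm or the gripper's body presses on something with over 40 N, if the wrist force passes 120 N, or if a joint passes its speed limit or range.

ROBOT

A 6-joint arm with a two-finger parallel gripper is mounted at the origin on the work surface. World frame = base frame: x ahead of the robot, y to its left, z up, the work surface at z = 0. Lengths are in mm, angles in rad, forces in N, time in s.
With the tool pointing down it reaches from about 350 to 975 mm from the base axis. Payload 7.1 kg.
Tool frame: the origin (TCP) lies at the very end of the fingers, on their centre line; the grasp point (between the pads) lies 19 mm behind it (ctrl.tcp_to_grasp is the distance from the TCP to the grasp point, in mm); z points along the fingers, x is the direction in which the jaws open and shut, and the axes are right-handed (so a half turn about z gives the same grasp; the last joint's range is limited). The gripper opens to 88 mm and grips with 3 to 60 N. Pads are 20 mm wide; open, the fingers measure 115 mm over their backs; the gripper's body (75 mm by 178 mm) begins 61 mm behind the grasp point.
Start: joints at [1.312, 0.423, 1.63, -0, 1.089, -0.019], TCP at [148.411, 607.107, 198.275] pointing down, gripper open.
Joint ranges: [-3, 3], [-0.9, 2.11], [0.09, 2.58], [-1.31, 4.45], [0.11, 2.69], [-2.54, 2.54]. Speed limits (rad/s): [2.39, 2.39, 3.01, 3.14, 3.14, 3.14].

INTERFACE

Orientations are given as a rotation vector (axis times angle).
In Python, from workcell import get_obs, viewer, ctrl, masks_of gives the robot as it stands. The module is installed in compiled form; this text tells all that it offers.
- The arm moves only by the shell command python3 -m inch 'ROWS'. ROWS is JSON, a list of rows, each an object of numbers: "tx", "ty", "tz": the shift along the tool's x, y, z in cm; "ax", "ay", "az": the turn, a rotation vector about the tool's x, y, z in degrees; "jaw": the opening, from 0 (shut) to 1 (fully open). In form: [{"tx": .., "ty": .., "tz": .., "ax": .., "ay": .., "az": .., "jaw": ..}, ...]. A call has 1 to 12 rows; each row shifts and turns the commanded pose from where the row before left it, along the tool's axes as they then stand; what a row does not reach is not made up. A row lasts 1/8 s, in which the tool goes at most 62.5 mm and 10.7 degrees, less where a joint would pass 70% of its speed; a pose out of reach is approached as far as the arm can. A call is refused whole if a number of a shift passes 6.25 or a number of a turn 10.7, either way. A call with a gripper value outside its range is refused whole. The fingers move at their own pace and stop on an object; the grip force is fixed at half the most. Time passes only in rows, so rows that do not move let the fingers close. It gives the time, the measured TCP pose, the force and the opening at its end, in the units of the state.
- get_obs(): the state, without advancing time (a new reading comes with each control period).
- viewer.get_image(name): name is "side" or "top" or "wrist"; returns (picture, depth): 384x512x3 uint8, red, green, blue; 384x512 float32, mm along the optical axis (not along the pixel's ray), 0 where there is no reading.
- viewer.get_calibration(name): a dict with "fx", "fy", "cx", "cy" (pixels), "distortion" ([k1, k2, p1, p2, k3] as OpenCV has them; the pictures are not rectified), "rvec" (rotation vector, rad) and "tvec" (3), from world to camera coordinates, as OpenCV has them. Camera axes: x right, y down, z forward; pixel columns grow to the right and rows downward; lengths in mm; the calibration is good to about 2 mm. A picture is of the moment at which its call begins: read the wrist's pose just before it. get_calibration takes no time and is no camera call; for the wrist camera it gives the pose at the moment of the call.
- ctrl.close_job(): hands the job in, once; it reports no verdict.
Trained networks look in the newest picture that a camera, given by its name, has taken for a name from the list of things; names that differ only in an ending like _2 or _b are one class to them, and where a whole thing is asked for, a point or a joint stands for the part that bears it (a point fixed in the world has none). Each returns a list of dicts, best first, with "score" (0 to 1); they miss things now and then, are a little off and sometimes report something else, mostly with a low value. They report only what shows in the picture. A call takes as long as a camera call. They do not tell look-alikes from the thing itself.
- masks_of(camera, thing): "pixels" (384x512 bool, what is visible of it) and "location" ([column, row] in pixels, amid what is visible of it).
The state is a dict: "t": time; "qpos": joint angles; "qvel": joint speeds; "joint_torque": joint torques, N m; "ee_pos": TCP position; "orientation": TCP orientation; "ft_force": force on the tool from outside, world axes, zero at the start; "moment": the same for the moment, N m; "width": finger opening in mm.
Only numpy, scipy, OpenCV 4.12 (cv2) and the standard library are available. Lean on these libraries where they do the work, as an engineer would, in place of code of your own. Each camera call takes 0.05 s, during which the arm holds its last target. There are 200 camera calls.

## Working session

There is one attempt and no reset: what is moved stays moved. The work goes in short steps, Python scripts to look and compute and a shell command to move; the robot and the scene stay as the last step left them, time stands still between calls to the robot, and variables do not carry over. Pictures are saved under pics/ and viewed, about 8 in all and at most 12, crops included, and the job is handed in when it is done.

```bash
mkdir -p pics; cat > h.py <<'E'
import numpy as np, cv2
from workcell import get_obs, viewer, ctrl, masks_of
def cal(n):
    c=viewer.get_calibration(n); K=np.array([[c['fx'],0,c['cx']],[0,c['fy'],c['cy']],[0,0,1]]);R=cv2.Rodrigues(np.array(c['rvec'],float))[0]
    return K,np.array(c['distortion'],float),R,np.array(c['tvec'],float).ravel()
def pts(n,d,uv):
    K,D,R,t=cal(n); uv=np.array(uv,float).reshape(-1,2)
    z=d[uv[:,1].astype(int),uv[:,0].astype(int)]
    p=cv2.undistortPoints(uv.reshape(-1,1,2),K,D).reshape(-1,2)
    P=np.c_[p*z[:,None],z]; return ((P-t)@R)[z>0]
E
python3 - <<'E'
from h import *
o=get_obs(); print(o['t'],o['ee_pos'],o['orientation'],o['ft_force'],o['width'])
for n in('side','top'):
    im,d=viewer.get_image(n); cv2.imwrite(f'pics/{n}0.png',im[:,:,::-1])
    for th in('bar','offcut','flap','sander','tin','sanding_block'):
        for m in masks_of(n,th)[:4]:
            v,u=np.nonzero(m['pixels']); P=pts(n,d,np.c_[u,v])
            if len(P): print(n,th,round(m['score'],2),np.round(m['location']),len(u),np.percentile(P,[3,50,97],axis=0).round().tolist())
E
```

```text
0.0 [148.28817878 606.5515733  197.50641818] [ 2.47047384e+00  1.93917042e+00 -1.84818126e-03] [-0.41834169 -0.68155909 -0.07563914] 88.06079562471193
side bar 0.73 [248. 196.] 2243 [[566.0, -150.0, 3.0], [609.0, 23.0, 92.0], [656.0, 169.0, 169.0]]
side offcut 0.96 [242. 245.] 561 [[522.0, 102.0, 23.0], [549.0, 137.0, 38.0], [631.0, 174.0, 41.0]]
side offcut 0.73 [337. 168.] 438 [[409.0, -313.0, 3.0], [446.0, -270.0, 24.0], [487.0, -238.0, 28.0]]
side offcut 0.57 [315. 190.] 617 [[428.0, -177.0, 7.0], [467.0, -134.0, 29.0], [506.0, -107.0, 32.0]]
side flap 0.61 [182. 322.] 32923 [[321.0, 203.0, 79.0], [563.0, 381.0, 82.0], [772.0, 595.0, 85.0]]
side sander 0.57 [316. 241.] 2511 [[338.0, 1.0, 4.0], [384.0, 61.0, 80.0], [443.0, 117.0, 142.0]]
side tin 0.87 [201. 178.] 842 [[737.0, -43.0, 3.0], [760.0, 3.0, 71.0], [802.0, 23.0, 90.0]]
side sanding_block 0.92 [174. 222.] 889 [[703.0, 128.0, 8.0], [756.0, 162.0, 32.0], [813.0, 190.0, 36.0]]
side sanding_block 0.7 [179. 318.] 32915 [[320.0, 203.0, 79.0], [562.0, 381.0, 82.0], [771.0, 595.0, 85.0]]
top bar 0.77 [260. 159.] 3147 [[563.0, -15
[... 163 characters left out ...]
fcut 0.92 [203. 197.] 953 [[518.0, 100.0, 6.0], [549.0, 148.0, 38.0], [627.0, 193.0, 42.0]]
top offcut 0.67 [376. 227.] 767 [[413.0, -313.0, 1.0], [449.0, -275.0, 24.0], [483.0, -238.0, 28.0]]
top flap 0.93 [ 96. 204.] 35857 [[297.0, 201.0, 79.0], [520.0, 412.0, 83.0], [768.0, 636.0, 86.0]]
top sander 0.85 [251. 256.] 2179 [[340.0, -19.0, 9.0], [388.0, 37.0, 133.0], [446.0, 111.0, 142.0]]
top tin 0.73 [270. 105.] 915 [[736.0, -43.0, 1.0], [759.0, -10.0, 85.0], [802.0, 23.0, 90.0]]
top sanding_block 0.74 [206. 110.] 1027 [[704.0, 125.0, 14.0], [756.0, 157.0, 32.0], [811.0, 190.0, 35.0]]
top sanding_block 0.17 [ 93. 209.] 37384 [[291.0, 203.0, 79.0], [512.0, 422.0, 83.0], [766.0, 651.0, 86.0]]
```

```bash
python3 - <<'E'
from h import *
a=cv2.imread('pics/side0.png');b=cv2.imread('pics/top0.png')
cv2.imwrite('pics/both.png',cv2.resize(np.vstack([a,b])[:, :],None,fx=.78,fy=.78))
cv2.imwrite('pics/crop.png',cv2.resize(b[40:300,150:450],None,fx=2.3,fy=2.3))
import cv2
im,d=viewer.get_image('top')
m=masks_of('top','bar')[0]['pixels']; m=cv2.erode(m.astype(np.uint8),np.ones((3,3)))
v,u=np.nonzero(m);P=pts('top',d,np.c_[u,v]);P=P[P[:,2]>34]
xy=P[:,:2];c=xy.mean(0);w=np.linalg.svd(xy-c,full_matrices=False)[2][0];w*=np.sign(w[1])
print('axis',c,w,np.degrees(np.arctan2(w[1],w[0])))
s=(xy-c)@w; q=(xy-c)@np.array([-w[1],w[0]])
for k in np.arange(-190,200,20):
    i=abs(s-k)<10
    if i.sum()>5: print(k,i.sum(),np.median(P[i],0).round(1),q[i].min().round(),q[i].max().round())
E
```

```text
axis [609.31695483  12.99198833] [-0.19261419  0.98127457] 101.10538464867545
-170 89 [ 648.7 -149.   173.3] -24.0 21.0
-150 162 [ 635.4 -133.8  155.7] -21.0 22.0
-130 164 [ 633.7 -115.3  148.3] -19.0 21.0
-110 159 [630.4 -94.8 140.7] -20.0 20.0
-90 152 [627.3 -75.1 133. ] -21.0 19.0
-70 148 [622.7 -56.  124.8] -20.0 19.0
-50 132 [619.5 -35.6 117.6] -19.0 17.0
-30 139 [614.8 -16.7 110. ] -19.0 19.0
-10 142 [611.3   3.7 102.3] -20.0 20.0
10 141 [608.4  22.9  94.6] -21.0 19.0
30 133 [603.4  42.5  87. ] -20.0 20.0
50 136 [599.4  62.   79.6] -20.0 22.0
70 134 [594.5  81.9  71.6] -19.0 21.0
90 128 [591.7 101.   64.3] -20.0 21.0
110 125 [587.6 120.2  56.3] -19.0 20.0
130 114 [583.7 141.   48.8] -18.0 19.0
150 116 [581.1 159.7  43.1] -19.0 18.0
170 123 [577.8 180.   42.6] -21.0 19.0
190 76 [573.2 195.9  43.3] -21.0 19.0
```

View pics/both.png

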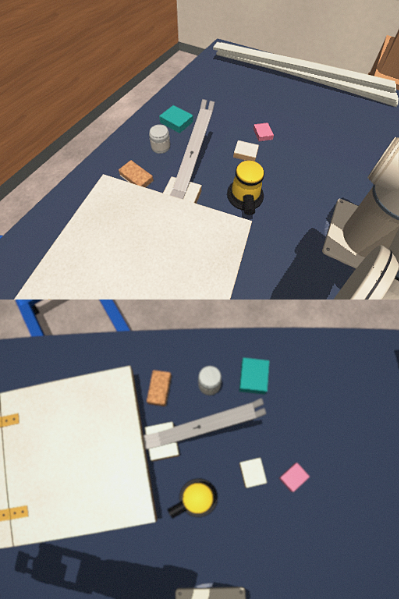

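View pics/crop.png

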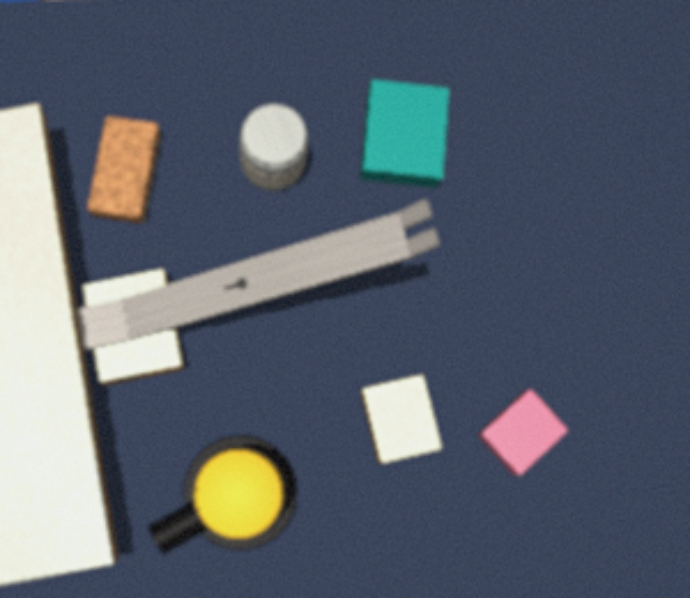

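The bar runs from the toe at (150,440) to the claw at (262,405) in the stacked view. Two things are white and offcut-like:
- the piece at top-view pixel (203,197), which lies under the bar
- the smaller piece near top-view pixel (325,222), lying free

The larger one, under the bar, is the fulcrum; the crop confirms this. The pink, turquoise and small white pieces stay where they are. The press point is at about (633,-115,149). I turn the jaws across the bar, close them and move above it.

```bash
python3 -m inch '[{"az":9.3,"tz":-0.6,"jaw":0},{"az":9.3,"tz":-0.6,"jaw":0},{"az":9.3,"tz":-0.6,"jaw":0},{"az":9.3,"tz":-0.6,"jaw":0},{"az":9.3,"tz":-0.6,"jaw":0},{"az":9.3,"tz":-0.6,"jaw":0},{"az":9.3,"tz":-0.6,"jaw":0},{"tx":1,"ty":2.3,"jaw":0},{"tx":2,"ty":4.7,"jaw":0},{"tx":2,"ty":4.7,"jaw":0},{"tx":2,"ty":4.7,"jaw":0},{"tx":2,"ty":4.7,"jaw":0}]'
python3 -m inch '[{"tx":2,"ty":4.7,"jaw":0},{"tx":2,"ty":4.7,"jaw":0},{"tx":2,"ty":4.7,"jaw":0},{"tx":2,"ty":4.7,"jaw":0},{"tx":2,"ty":4.7,"jaw":0},{"tx":2,"ty":4.7,"jaw":0},{"tx":2,"ty":4.7,"jaw":0},{"tx":2,"ty":4.7,"jaw":0},{"tx":2,"ty":4.7,"jaw":0},{"tx":2,"ty":4.7,"jaw":0},{"tx":1,"ty":2.3,"jaw":0},{"jaw":0}]'
```

```text
$[0]: bad value
$[0]: bad value
```

```bash
python3 -m inch '[{"tx":0,"ty":0,"tz":-0.6,"ax":0,"ay":0,"az":9.3,"jaw":0}]'
```

```text
t: 0.92
ee_pos: [148.3, 606.7, 203.9]
orientation: [2.623, 1.728, -0.001]
ft_force: [0.6, -0.1, -0.3]
width: 81.1
```

```bash
python3 -m inch '[{"tx":0,"ty":0,"tz":-0.6,"ax":0,"ay":0,"az":9.3,"jaw":0},{"tx":0,"ty":0,"tz":-0.6,"ax":0,"ay":0,"az":9.3,"jaw":0},{"tx":0,"ty":0,"tz":-0.6,"ax":0,"ay":0,"az":9.3,"jaw":0},{"tx":0,"ty":0,"tz":-0.6,"ax":0,"ay":0,"az":9.3,"jaw":0},{"tx":0,"ty":0,"tz":-0.6,"ax":0,"ay":0,"az":9.3,"jaw":0},{"tx":0,"ty":0,"tz":-0.6,"ax":0,"ay":0,"az":9.3,"jaw":0},{"tx":1,"ty":2.3,"tz":0,"ax":0,"ay":0,"az":0,"jaw":0},{"tx":2,"ty":4.7,"tz":0,"ax":0,"ay":0,"az":0,"jaw":0},{"tx":2,"ty":4.7,"tz":0,"ax":0,"ay":0,"az":0,"jaw":0},{"tx":2,"ty":4.7,"tz":0,"ax":0,"ay":0,"az":0,"jaw":0},{"tx":2,"ty":4.7,"tz":0,"ax":0,"ay":0,"az":0,"jaw":0}]' && python3 -m inch '[{"tx":2,"ty":4.7,"tz":0,"ax":0,"ay":0,"az":0,"jaw":0},{"tx":2,"ty":4.7,"tz":0,"ax":0,"ay":0,"az":0,"jaw":0},{"tx":2,"ty":4.7,"tz":0,"ax":0,"ay":0,"az":0,"jaw":0},{"tx":2,"ty":4.7,"tz":0,"ax":0,"ay":0,"az":0,"jaw":0},{"tx":2,"ty":4.7,"tz":0,"ax":0,"ay":0,"az":0,"jaw":0},{"tx":2,"ty":4.7,"tz":0,"ax":0,"ay":0,"az":0,"jaw":0},{"tx":2,"ty":4.7,"tz":0,"ax":0,"ay":0,"az":0,"jaw":0},{"tx":2,"ty":4.7,"tz":0,"ax":0,"ay":0,"az":0,"jaw":0},{"tx":1,"ty":4.7,"tz":0,"ax":0,"ay":0,"az":0,"jaw":0},{"tx":0,"ty":0,"tz":0,"ax":0,"ay":0,"az":0,"jaw":0}]'
python3 - <<'E'
from h import *
o=get_obs();R=cv2.Rodrigues(np.array(o['orientation']))[0];p=np.array(o['ee_pos']);print(p,o['qpos'],o['ft_force'])
print(R.round(3)); print(((np.array([633,-115,149])-p)@R).round(1))
E
```

```text
t: 2.3
ee_pos: [278.3, 414.8, 240.0]
orientation: [3.126, 0.31, -0.0]
ft_force: [0.6, 1.0, 0.1]
width: 0.4
t: 3.55
ee_pos: [526.2, 32.1, 239.9]
orientation: [3.126, 0.303, -0.001]
ft_force: [0.0, 1.3, -0.6]
width: 0.3
[526.22644442  32.12184497 239.90087857] [ 3.87396335e-02  2.30310467e-01  1.80542436e+00 -6.12676569e-04
  1.10629976e+00 -1.54016016e-01] [ 0.04185172  1.33011881 -0.59952461]
[[ 0.981  0.192 -0.   ]
 [ 0.192 -0.981 -0.001]
 [-0.001  0.    -1.   ]]
[ 76.6 164.8  90.9]
```

```bash
python3 -m inch '[{"tx":1.9,"ty":4.1,"tz":0,"ax":0,"ay":0,"az":0,"jaw":0},{"tx":1.9,"ty":4.1,"tz":0,"ax":0,"ay":0,"az":0,"jaw":0},{"tx":1.9,"ty":4.1,"tz":0,"ax":0,"ay":0,"az":0,"jaw":0},{"tx":1.9,"ty":4.2,"tz":0,"ax":0,"ay":0,"az":0,"jaw":0},{"tx":0,"ty":0,"tz":3,"ax":0,"ay":0,"az":0,"jaw":0},{"tx":0,"ty":0,"tz":3,"ax":0,"ay":0,"az":0,"jaw":0},{"tx":0,"ty":0,"tz":0.8,"ax":0,"ay":0,"az":0,"jaw":0},{"tx":0,"ty":0,"tz":0,"ax":0,"ay":0,"az":0,"jaw":0},{"tx":0,"ty":0,"tz":0,"ax":0,"ay":0,"az":0,"jaw":0}]'
python3 - <<'E'
from h import *
o=get_obs();R=cv2.Rodrigues(np.array(o['orientation']))[0];p=np.array(o['ee_pos']);print(p,o['ft_force'])
print(((np.array([633,-115,149])-p)@R).round(1))
a,_=viewer.get_image('side');b,_=viewer.get_image('wrist')
cv2.imwrite('pics/c1.png',np.hstack([cv2.resize(a[80:272,150:406],(400,300)),cv2.resize(b,(400,300))])[:,:,::-1])
E
```

```text
t: 4.68
ee_pos: [633.4, -111.5, 173.7]
orientation: [3.126, 0.307, 0.003]
ft_force: [-0.9, 0.1, 0.3]
width: 0.5
[ 633.41333601 -111.53749287  173.70653513] [-0.86563707  0.08314108  0.26640105]
[-1.1  3.3 24.7]
```

View pics/c1.png

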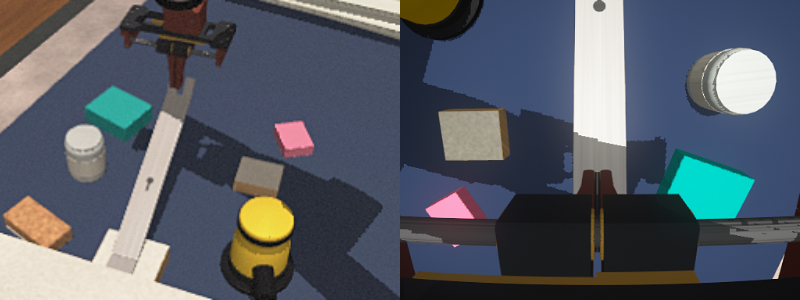

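The fingertips are centred over the shank near the claw: left panel (180,90), right panel (598,190). Next, ease down to contact.

```bash
python3 -m inch '[{"tx":0,"ty":0,"tz":0.5,"ax":0,"ay":0,"az":0,"jaw":0},{"tx":0,"ty":0,"tz":0.5,"ax":0,"ay":0,"az":0,"jaw":0},{"tx":0,"ty":0,"tz":0.4,"ax":0,"ay":0,"az":0,"jaw":0},{"tx":0,"ty":0,"tz":0.2,"ax":0,"ay":0,"az":0,"jaw":0},{"tx":0,"ty":0,"tz":0.2,"ax":0,"ay":0,"az":0,"jaw":0},{"tx":0,"ty":0.05,"tz":0.2,"ax":0,"ay":0,"az":0,"jaw":0},{"tx":0,"ty":0.06,"tz":0.2,"ax":0,"ay":0,"az":0,"jaw":0}]'
python3 -m inch '[{"tx":0,"ty":0.08,"tz":0.2,"ax":0,"ay":0,"az":0,"jaw":0},{"tx":0,"ty":0.08,"tz":0.2,"ax":0,"ay":0,"az":0,"jaw":0}]'
```

```text
t: 5.65
ee_pos: [633.0, -112.9, 150.2]
orientation: [3.127, 0.306, 0.0]
ft_force: [-0.2, -0.6, -0.5]
width: 0.4
t: 5.9
ee_pos: [633.3, -114.5, 146.2]
orientation: [3.127, 0.305, 0.0]
ft_force: [0.3, 0.2, 0.2]
width: 0.5
```

```bash
for i in 1 ; do python3 -m inch '[{"tx":0,"ty":0.08,"tz":0.2,"ax":0,"ay":0,"az":0,"jaw":0},{"tx":0,"ty":0.08,"tz":0.2,"ax":0,"ay":0,"az":0,"jaw":0}]'; done; python3 -m inch '[{"tx":0,"ty":0.08,"tz":0.2,"ax":0,"ay":0,"az":0,"jaw":0},{"tx":0,"ty":0.08,"tz":0.2,"ax":0,"ay":0,"az":0,"jaw":0}]'
```

```text
t: 6.15
ee_pos: [633.6, -116.0, 142.2]
orientation: [3.127, 0.305, 0.0]
ft_force: [-0.7, -0.2, -0.5]
width: 0.2
t: 6.4
ee_pos: [633.9, -117.6, 138.1]
orientation: [-3.127, -0.306, -0.0]
ft_force: [0.2, 0.2, -0.3]
width: 0.5
```

```bash
cat > look.py <<'E'
from h import *
import sys
o=get_obs();print(o['t'],o['ee_pos'].round(1) if hasattr(o['ee_pos'],'round') else o['ee_pos'],o['ft_force'],o['moment'])
b,d=viewer.get_image('top')
for th in('bar','flap'):
    for m in masks_of('top',th)[:1]:
        e=cv2.erode(m['pixels'].astype(np.uint8),np.ones((5,5)) if th=='flap' else np.ones((3,3)))
        v,u=np.nonzero(e);P=pts('top',d,np.c_[u,v])
        if th=='bar':
            w=np.array([-.1926,.9813]);c=np.array([609.3,13.]);s=(P[:,:2]-c)@w
            for k in range(-170,200,20):
                i=abs(s-k)<8
                if i.sum()>5: print(k,np.median(P[i],0).round(1))
        else:
            # height vs distance from free edge (bar axis approx)
            P=P[(P[:,2]>75)&(P[:,2]<125)];s=P[:,:2]@np.array([-.1926,.9813])
            f=np.polyfit(s,P[:,2],1);lo=np.percentile(s,1);hi=np.percentile(s,99);print('flap z near edge',np.polyval(f,lo),'far',np.polyval(f,hi),len(P))
a,_=viewer.get_image('side');c,_=viewer.get_image('wrist')
cv2.imwrite(f'pics/{sys.argv[1]}.png',np.hstack([cv2.resize(a[100:250,150:350],(400,300)),cv2.resize(c,(400,300))])[:,:,::-1])
E
python3 look.py c2
```

```text
6.4 [ 633.9 -117.6  138.1] [ 0.16394914  0.17646575 -0.31779289] [-0.07552955  0.06982533  0.01594937]
10 [403.1 -16.5  11.4]
30 [399.4   2.9 133.7]
50 [395.5  22.2 137.1]
70 [393.5  42.  138. ]
90 [387.5  61.9 135.6]
110 [376.6  80.6  65.6]
130 [358.9  96.8  69.7]
150 [352.2 113.7  69.5]
flap z near edge 82.21087471366378 far 83.05800794671474 34043
```

View pics/c2.png

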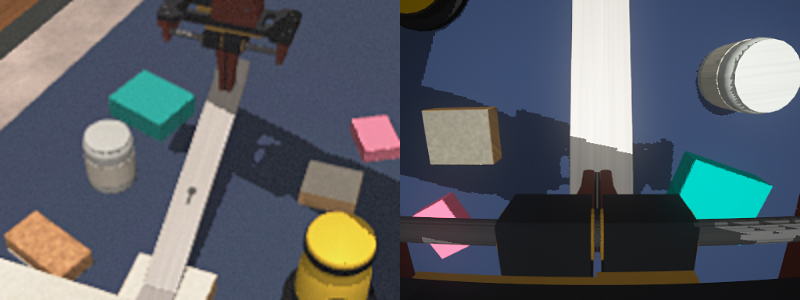

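```bash
cat > prof.py <<'E'
from h import *
o=get_obs();print(round(o['t'],2),np.round(o['ee_pos'],1),np.round(o['ft_force'],1))
w=np.array([-.1926,.9813]);c=np.array([609.3,13.])
V,U=np.mgrid[0:384,0:512];uv=np.c_[U.ravel(),V.ravel()]
for n in('top','side','wrist'):
    im,d=viewer.get_image(n);P=pts(n,d,uv);s=(P[:,:2]-c)@w;q=(P[:,:2]-c)@np.array([-w[1],w[0]])
    r=[]
    for k in range(-190,201,30):
        i=(abs(s-k)<5)&(abs(q)<12)&(P[:,2]>20)&(P[:,2]<185)
        r.append((k,round(float(np.median(P[i,2])),1) if i.sum()>4 else None))
    print(n,r)
    e=(s>225)&(s<600)&(abs(q)<150)&(P[:,2]>70)&(P[:,2]<140)
    if e.sum()>200:
        f=np.polyfit(s[e],P[e,2],1);print('  flap z at s=205:',np.polyval(f,205).round(1),'at 600:',np.polyval(f,600).round(1))
E
python3 prof.py
```

```text
6.65 [ 633.9 -117.5  138.3] [-0.1 -0.2  1. ]
top [(-190, None), (-160, None), (-130, None), (-100, None), (-70, 125.4), (-40, 113.6), (-10, 102.2), (20, 91.1), (50, 79.0), (80, 67.1), (110, 56.1), (140, 44.9), (170, 43.1), (200, 81.5)]
  flap z at s=205: 82.2 at 600: 82.9
side [(-190, None), (-160, 165.8), (-130, 149.1), (-100, 137.2), (-70, 125.6), (-40, 112.9), (-10, 102.4), (20, 90.4), (50, 78.3), (80, 67.2), (110, 55.2), (140, 43.8), (170, 44.2), (200, 82.8)]
  flap z at s=205: 82.1 at 600: 82.1
wrist [(-190, None), (-160, None), (-130, 146.8), (-100, 136.2), (-70, 124.7), (-40, 113.1), (-10, 101.5), (20, None), (50, None), (80, None), (110, None), (140, None), (170, None), (200, None)]
```

```bash
python3 - <<'E'
from h import *
o=get_obs();p=np.array(o['ee_pos']);print(p)
V,U=np.mgrid[0:384,0:512];uv=np.c_[U.ravel(),V.ravel()]
a,d=viewer.get_image('side');K,D,R,t=cal('side')
pr=cv2.projectPoints(np.array([p,p+[0,0,12],[633.9,-117.5,150]]),cv2.Rodrigues(R)[0],t,K,D)[0].reshape(-1,2);print(pr.round(1))
P=pts('side',d,uv)
i=(np.linalg.norm(P[:,:2]-p[:2],axis=1)<25);Z=P[i]
for z in range(130,200,5):
    j=abs(Z[:,2]-z)<2.5
    if j.any(): print(z,j.sum(),Z[j].min(0).round(),Z[j].max(0).round())
x,y=int(pr[0,0]),int(pr[0,1]); s=a[y-45:y+30,x-50:x+50].copy(); s=cv2.resize(s,None,fx=7,fy=7,interpolation=cv2.INTER_NEAREST)
for q in pr[:2]: cv2.circle(s,(int((q[0]-x+50)*7),int((q[1]-y+45)*7)),4,(255,0,0),-1)
cv2.imwrite('pics/c3.png',s[:,:,::-1])
E
```

```text
[ 633.91665198 -117.50702605  138.37599442]
[[262.5 149. ]
 [262.5 145.7]
 [262.5 145.8]]
135 2 [ 623. -101.  136.] [629. -94. 137.]
140 24 [ 613. -109.  138.] [648. -93. 142.]
145 62 [ 611. -127.  143.] [655. -95. 147.]
150 60 [ 613. -130.  148.] [ 658. -104.  152.]
155 26 [ 617. -139.  153.] [ 658. -113.  157.]
160 3 [ 626. -139.  158.] [ 629. -110.  161.]
165 11 [ 623. -131.  164.] [ 640. -104.  167.]
170 11 [ 623. -130.  168.] [ 639. -105.  172.]
175 13 [ 623. -127.  173.] [ 640. -105.  177.]
180 7 [ 622. -127.  179.] [ 635. -105.  182.]
185 13 [ 622. -125.  183.] [ 637. -102.  187.]
190 11 [ 622. -124.  188.] [ 638. -102.  192.]
195 14 [ 620. -121.  193.] [ 639. -103.  197.]
```

View pics/c3.png

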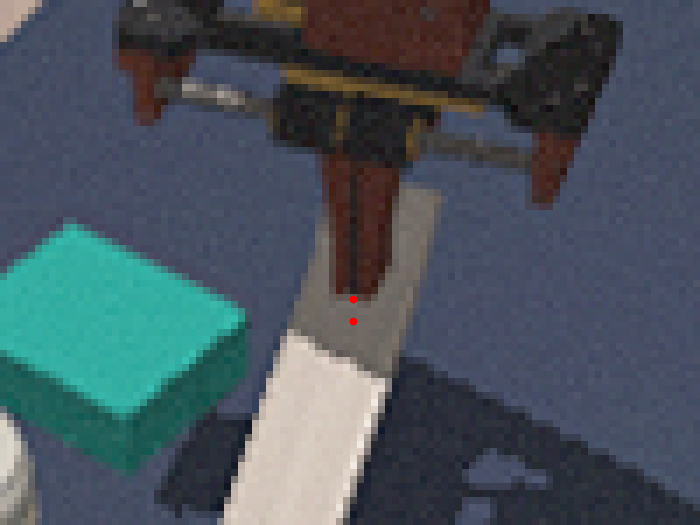

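The fingertips end at about z=150, roughly 12 mm above the reported TCP, so contact is only now about to happen. I'll go on gently and watch the force.

```bash
python3 -m inch '[{"tx":0,"ty":0.04,"tz":0.15,"ax":0,"ay":0,"az":0,"jaw":0},{"tx":0,"ty":0.06,"tz":0.15,"ax":0,"ay":0,"az":0,"jaw":0}]'; python3 -m inch '[{"tx":0,"ty":0.06,"tz":0.15,"ax":0,"ay":0,"az":0,"jaw":0},{"tx":0,"ty":0.06,"tz":0.15,"ax":0,"ay":0,"az":0,"jaw":0}]'; python3 prof.py
```

```text
t: 7.1
ee_pos: [634.0, -118.5, 135.2]
orientation: [3.127, 0.306, 0.0]
ft_force: [-0.4, 0.9, -1.0]
width: 0.8
t: 7.35
ee_pos: [634.2, -119.7, 132.1]
orientation: [-3.127, -0.306, 0.0]
ft_force: [0.2, 0.2, -1.0]
width: 0.3
7.35 [ 634.2 -119.7  132.1] [ 0.2  0.2 -1. ]
top [(-190, None), (-160, None), (-130, None), (-100, None), (-70, 126.1), (-40, 114.0), (-10, 102.1), (20, 91.2), (50, 79.1), (80, 67.2), (110, 56.6), (140, 44.8), (170, 43.2), (200, 81.5)]
  flap z at s=205: 82.2 at 600: 82.9
side [(-190, None), (-160, 165.1), (-130, 150.0), (-100, 136.5), (-70, 125.0), (-40, 113.9), (-10, 102.0), (20, 89.9), (50, 78.9), (80, 67.5), (110, 55.4), (140, 44.6), (170, 44.4), (200, 82.5)]
  flap z at s=205: 82.1 at 600: 82.0
wrist [(-190, None), (-160, None), (-130, 148.0), (-100, 136.3), (-70, 124.8), (-40, 113.3), (-10, 101.7), (20, None), (50, None), (80, None), (110, None), (140, None), (170, None), (200, None)]
```

I'm still in the air and have drifted towards the claw, so I'll move back 15 mm and continue down.

```bash
python3 -m inch '[{"tx":0,"ty":-0.8,"tz":0,"ax":0,"ay":0,"az":0,"jaw":0},{"tx":0,"ty":-0.7,"tz":0,"ax":0,"ay":0,"az":0,"jaw":0},{"tx":0,"ty":0,"tz":0.2,"ax":0,"ay":0,"az":0,"jaw":0},{"tx":0,"ty":0,"tz":0.2,"ax":0,"ay":0,"az":0,"jaw":0}]'; python3 -m inch '[{"tx":0,"ty":0,"tz":0.15,"ax":0,"ay":0,"az":0,"jaw":0},{"tx":0,"ty":0,"tz":0.15,"ax":0,"ay":0,"az":0,"jaw":0}]'; python3 prof.py
```

```text
t: 8.0
ee_pos: [631.4, -104.8, 128.2]
orientation: [3.127, 0.306, 0.0]
ft_force: [0.8, -0.5, -1.6]
width: 0.3
t: 8.25
ee_pos: [631.4, -105.1, 125.1]
orientation: [3.127, 0.305, -0.0]
ft_force: [-0.0, -0.7, -0.0]
width: 0.6
8.25 [ 631.4 -105.1  125.1] [-0.  -0.7 -0. ]
top [(-190, None), (-160, None), (-130, None), (-100, None), (-70, 123.6), (-40, 114.4), (-10, 102.2), (20, 90.7), (50, 79.6), (80, 67.9), (110, 56.3), (140, 44.1), (170, 43.4), (200, 81.5)]
  flap z at s=205: 82.3 at 600: 82.9
side [(-190, None), (-160, 164.4), (-130, None), (-100, 136.7), (-70, 125.4), (-40, 113.8), (-10, 101.6), (20, 90.4), (50, 79.1), (80, 67.0), (110, 55.9), (140, 44.3), (170, 43.6), (200, 82.8)]
  flap z at s=205: 82.1 at 600: 82.0
wrist [(-190, None), (-160, None), (-130, 172.8), (-100, 136.4), (-70, 124.9), (-40, 113.2), (-10, 101.6), (20, None), (50, None), (80, None), (110, None), (140, None), (170, None), (200, None)]
```

```bash
python3 -m inch '[{"tx":0,"ty":0.04,"tz":0.15,"ax":0,"ay":0,"az":0,"jaw":0},{"tx":0,"ty":0.04,"tz":0.15,"ax":0,"ay":0,"az":0,"jaw":0}]'; python3 -m inch '[{"tx":0,"ty":0.05,"tz":0.15,"ax":0,"ay":0,"az":0,"jaw":0},{"tx":0,"ty":0.05,"tz":0.15,"ax":0,"ay":0,"az":0,"jaw":0}]'; python3 prof.py
```

```text
t: 8.65
ee_pos: [631.9, -105.8, 122.8]
orientation: [3.127, 0.306, 0.001]
ft_force: [-0.8, 0.3, 4.9]
width: 0.5
t: 8.9
ee_pos: [632.1, -106.9, 119.9]
orientation: [3.126, 0.306, 0.001]
ft_force: [-1.6, 0.3, 5.7]
width: 0.8
8.9 [ 632.1 -106.9  119.9] [-1.6  0.3  5.7]
top [(-190, None), (-160, None), (-130, None), (-100, None), (-70, 120.5), (-40, 110.6), (-10, 99.6), (20, 88.0), (50, 77.4), (80, 66.2), (110, 55.9), (140, 44.2), (170, 43.3), (200, 82.5)]
  flap z at s=205: 83.2 at 600: 83.0
side [(-190, None), (-160, 159.3), (-130, 149.9), (-100, 132.4), (-70, 121.2), (-40, 109.9), (-10, 98.9), (20, 87.9), (50, 76.9), (80, 65.7), (110, 55.2), (140, 44.2), (170, 44.0), (200, 83.6)]
  flap z at s=205: 83.1 at 600: 82.1
wrist [(-190, None), (-160, None), (-130, 167.2), (-100, 131.8), (-70, 120.9), (-40, 109.9), (-10, 98.8), (20, None), (50, None), (80, None), (110, None), (140, None), (170, None), (200, None)]
```

Contact at 5.7 N, and the flap is up 1 mm. Now follow the bar's arc smoothly.

```bash
python3 -m inch '[{"tx":0,"ty":0.08,"tz":0.2,"ax":0,"ay":0,"az":0,"jaw":0},{"tx":0,"ty":0.11,"tz":0.3,"ax":0,"ay":0,"az":0,"jaw":0},{"tx":0,"ty":0.12,"tz":0.35,"ax":0,"ay":0,"az":0,"jaw":0},{"tx":0,"ty":0.12,"tz":0.35,"ax":0,"ay":0,"az":0,"jaw":0},{"tx":0,"ty":0.11,"tz":0.35,"ax":0,"ay":0,"az":0,"jaw":0},{"tx":0,"ty":0.11,"tz":0.35,"ax":0,"ay":0,"az":0,"jaw":0},{"tx":0,"ty":0.10,"tz":0.35,"ax":0,"ay":0,"az":0,"jaw":0},{"tx":0,"ty":0.10,"tz":0.35,"ax":0,"ay":0,"az":0,"jaw":0},{"tx":0,"ty":0.09,"tz":0.35,"ax":0,"ay":0,"az":0,"jaw":0},{"tx":0,"ty":0.09,"tz":0.35,"ax":0,"ay":0,"az":0,"jaw":0},{"tx":0,"ty":0.07,"tz":0.3,"ax":0,"ay":0,"az":0,"jaw":0},{"tx":0,"ty":0.05,"tz":0.2,"ax":0,"ay":0,"az":0,"jaw":0}]'; python3 prof.py; python3 look.py c4 >/dev/null
```

```text
t: 10.55
ee_pos: [634.8, -118.4, 82.0]
orientation: [3.126, 0.306, 0.003]
ft_force: [-1.1, -0.3, 6.7]
width: 0.3
10.55 [ 634.8 -118.4   82. ] [-1.1 -0.3  6.7]
top [(-190, None), (-160, None), (-130, None), (-100, None), (-70, 89.5), (-40, 83.6), (-10, 77.0), (20, 70.2), (50, 64.2), (80, 57.1), (110, 50.6), (140, 43.8), (170, 47.1), (200, 92.5)]
  flap z at s=205: 93.1 at 600: 84.0
side [(-190, None), (-160, 110.8), (-130, 124.2), (-100, 96.9), (-70, 90.4), (-40, 83.3), (-10, 76.6), (20, 70.2), (50, 62.7), (80, 57.3), (110, 50.2), (140, 43.9), (170, None), (200, 93.5)]
  flap z at s=205: 93.0 at 600: 83.0
wrist [(-190, None), (-160, None), (-130, 103.4), (-100, 96.4), (-70, 89.8), (-40, 83.2), (-10, 77.3), (20, None), (50, None), (80, None), (110, None), (140, None), (170, None), (200, None)]
```

View pics/c4.png

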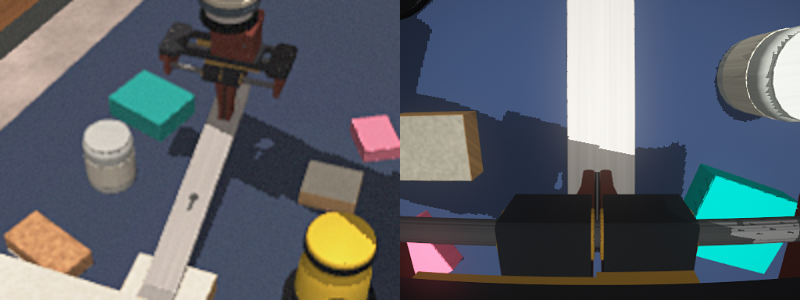

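The bar has swung in place and the flap is up 11 mm, with the fingers at left panel (228,112), right panel (598,190). I'll continue.

```bash
python3 -m inch '[{"tx":0,"ty":0.05,"tz":0.25,"ax":0,"ay":0,"az":0,"jaw":0},{"tx":0,"ty":0.07,"tz":0.35,"ax":0,"ay":0,"az":0,"jaw":0},{"tx":0,"ty":0.07,"tz":0.4,"ax":0,"ay":0,"az":0,"jaw":0},{"tx":0,"ty":0.07,"tz":0.4,"ax":0,"ay":0,"az":0,"jaw":0},{"tx":0,"ty":0.06,"tz":0.4,"ax":0,"ay":0,"az":0,"jaw":0},{"tx":0,"ty":0.06,"tz":0.4,"ax":0,"ay":0,"az":0,"jaw":0},{"tx":0,"ty":0.05,"tz":0.4,"ax":0,"ay":0,"az":0,"jaw":0},{"tx":0,"ty":0.04,"tz":0.4,"ax":0,"ay":0,"az":0,"jaw":0},{"tx":0,"ty":0.04,"tz":0.4,"ax":0,"ay":0,"az":0,"jaw":0},{"tx":0,"ty":0.03,"tz":0.35,"ax":0,"ay":0,"az":0,"jaw":0},{"tx":0,"ty":0.03,"tz":0.3,"ax":0,"ay":0,"az":0,"jaw":0},{"tx":0,"ty":0.02,"tz":0.2,"ax":0,"ay":0,"az":0,"jaw":0}]'; python3 prof.py
```

```text
t: 12.45
ee_pos: [636.6, -125.2, 39.9]
orientation: [3.124, 0.306, 0.005]
ft_force: [-0.2, -4.0, 6.8]
width: 0.7
12.45 [ 636.6 -125.2   39.9] [-0.2 -4.   6.8]
top [(-190, None), (-160, None), (-130, None), (-100, None), (-70, 58.1), (-40, 55.8), (-10, 54.1), (20, 52.4), (50, 49.8), (80, 47.7), (110, 45.7), (140, 43.2), (170, 51.4), (200, 103.5)]
  flap z at s=205: 103.6 at 600: 85.1
side [(-190, 75.4), (-160, None), (-130, 96.6), (-100, 60.8), (-70, 59.2), (-40, 56.7), (-10, 54.2), (20, 52.4), (50, 50.2), (80, 47.7), (110, 46.3), (140, 44.1), (170, None), (200, 104.2)]
  flap z at s=205: 103.5 at 600: 84.0
wrist [(-190, None), (-160, None), (-130, 82.9), (-100, 60.3), (-70, 58.3), (-40, 56.1), (-10, None), (20, None), (50, None), (80, None), (110, None), (140, None), (170, None), (200, None)]
```

```bash
python3 -m inch '[{"tx":0,"ty":0.04,"tz":0.15,"ax":0,"ay":0,"az":0,"jaw":0},{"tx":0,"ty":0.04,"tz":0.2,"ax":0,"ay":0,"az":0,"jaw":0},{"tx":0,"ty":0.04,"tz":0.2,"ax":0,"ay":0,"az":0,"jaw":0},{"tx":0,"ty":0.02,"tz":0.15,"ax":0,"ay":0,"az":0,"jaw":0},{"tx":0,"ty":0,"tz":0,"ax":0,"ay":0,"az":0,"jaw":0},{"tx":0,"ty":0,"tz":0,"ax":0,"ay":0,"az":0,"jaw":0},{"tx":0,"ty":0,"tz":0,"ax":0,"ay":0,"az":0,"jaw":0},{"tx":0,"ty":0,"tz":0,"ax":0,"ay":0,"az":0,"jaw":0}]'; python3 prof.py; python3 look.py c5 >/dev/null
```

```text
t: 13.6
ee_pos: [636.6, -125.9, 32.8]
orientation: [3.125, 0.306, 0.004]
ft_force: [-0.5, -1.7, 5.7]
width: 0.3
13.6 [ 636.6 -125.9   32.8] [-0.5 -1.7  5.7]
top [(-190, None), (-160, None), (-130, None), (-100, None), (-70, 52.9), (-40, 51.6), (-10, 50.1), (20, 48.5), (50, 47.1), (80, 45.8), (110, 45.2), (140, 43.7), (170, 51.9), (200, 105.5)]
  flap z at s=205: 105.4 at 600: 85.4
side [(-190, 66.0), (-160, None), (-130, 89.6), (-100, 54.6), (-70, 53.0), (-40, 52.4), (-10, 50.8), (20, 49.3), (50, 48.1), (80, 46.5), (110, 45.4), (140, 44.5), (170, None), (200, 105.5)]
  flap z at s=205: 105.2 at 600: 84.2
wrist [(-190, None), (-160, None), (-130, 75.1), (-100, 54.4), (-70, 53.1), (-40, 51.7), (-10, None), (20, None), (50, None), (80, None), (110, None), (140, None), (170, None), (200, None)]
```

View pics/c5.png

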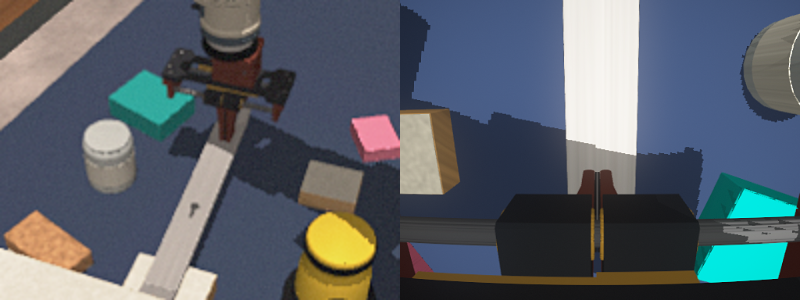

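The flap is up about 23 mm and held by a steady 5.7 N. The fingertips are on the shank at left panel (230,135), and the other things haven't moved. Handing in.

```bash
python3 -c "
from workcell import ctrl,get_obs
o=get_obs();print(o['ft_force'],o['ee_pos']);print(ctrl.close_job())"
```

```text
[ 0.17664371 -1.3714961   6.79326905] [ 636.56879051 -125.87460111   32.80478413]
the job is handed in; nothing more can be done
None
```

I pressed the bar's long end down with the closed fingertips along its arc, and the job was handed in at about 14 s while still pressing with 6–7 N. No verdict is reported.

**Flap height:** the last check puts the free edge about 23 mm up. The top and side cameras agree: 82 mm when shut, now about 105 mm.

**Bar and other things:** the bar stayed on its line, its heel stayed at the same height, and the other things look unmoved in the picture.

**What disagreed:**
- The fingertips touched the bar about 19 mm lower than the reported TCP implied. I eased down to contact on the force reading and the pictures instead.
- The network's bar mask once picked out the sander, so I measured the bar from depth along its line after that.
- A sideways force of 4 N built up near the end of the stroke. It had fallen to under 2 N by the finish.

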